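Turn the log book leaf over its spine

TASK

Push the small staple box off the left page of the open log book until it lies flat on the bare counter. Then push the stiff leaf that stands half raised over the right page up and over the spine to the left, and press it down flat on the left page. Only push with the fingers: pinch and lift nothing, and leave the glue stick and the tape roll where they are.

Things in the scene. Friction and masses are not known exactly. Their poses are not given: they have to be found in the camera images.
- logbook: Open log book fixed on the counter, 270 (x) by 190 (y) mm: black cover boards 6 mm thick, on them two white pages (top 8.5 mm above the counter, 20 to 126 mm either side of the spine, 170 mm wide), steel hinge spine between, up to 16 mm high. Origin on the counter under the middle of the spine; x points level across the spine from the right page to the left page (roughly world +y), y along the spine towards the robot, z up.
- leaf (a joint): Angle (rad) of the stiff grey leaf: 0 flat on the right page, 1.57 upright, 3.14 flat on the left page (end stops). It turns about the book's y axis, 11.5 mm above the counter; starts half raised over the right page, 0.8 to 1.15. Its hinge is stiff (0.1 N m): it stays where it is left, does not fall flat by itself, and 2 to 3 N near its free edge moves it.
- leaf_edge (a point): Middle of the leaf's free edge, 120 mm from the hinge line. The leaf is a rigid grey panel 170 mm along the spine, 3 mm thick, 5 mm with the paper sheet on each face; 90 g. A tab 36 mm wide sticks out 12 mm from this edge, 55 mm from its middle, on the robot's side. The point's y axis lies along the spine, its -x axis points from the hinge to the free edge.
- box_center (a point): Centre of the small white staple box, a closed loose carton 40 x 62 x 18 mm (x, y, z of its own frame), 50 to 100 g; starts lying flat on the left page, its centre 9 mm above the page (17.5 mm above the counter; 9 mm once it lies on the counter).
- glue_stick: Bystander: upright glue stick, 26 mm diameter, 86 mm high, on the counter to the left of the log book. Origin at the centre of its foot.
- tape_roll: Bystander: roll of tape lying flat, 81 mm diameter, 19 mm high, on the counter to the right of the log book. Origin at the centre of its underside.
There are look-alikes about, which are no part of the job. Leave any purple or red look-alike of the part that bears box_center alone.

How it is judged:
On the way, in this order (a step that is already met when the one before it is completed fails the run):
1. the staple box lies flat on the counter, off the log book (height (world z) of box_center between 0.005 and 0.0125 m and angle between box_center's own z axis and vertical below 0.1 rad), for 0.2 s.
2. the leaf lies flat on the left page (value of joint leaf above 3.07 rad), for 0.2 s.
At the end, for the whole second after the job is handed in: The leaf lies on the left page (joint above 3.07 rad, free edge within 8 mm of flat) and at rest; the staple box lies flat on the bare counter (centre 5 to 12.5 mm above it, tilt below 0.1 rad) and at rest (all of step 1 and value of joint leaf above 3.07 rad and linear speed of staple_box below 0.02 m/s and velocity of joint leaf between -0.05 and 0.05 rad/s); the robot touches nothing.
It fails at once if the small box was lifted off what it rests on or knocked off the counter (height (world z) of box_center above 0.038 m or height (world z) of box_center below -0.01 m).
It fails at once if the leaf was pinched between the fingers (contact force between each of leaf_c2, leaf_c3 and the fingers above 1.5 N).
It fails at once if the glue stick was disturbed (moved more than 20 mm) (distance of glue_stick from where it was at the start of the episode above 0.02 m).
It fails at once if the tape roll was disturbed (moved more than 20 mm) (distance of tape_roll from where it was at the start of the episode above 0.02 m).
It also fails if it takes over 50 s, if anything falls off the work surface, if the arm or the gripper's body presses on something with over 40 N, if the wrist force passes 120 N, or if a joint passes its speed limit or range.

ROBOT

A 6-joint arm with a two-finger parallel gripper is mounted at the origin on a cart in front of the work surface, level with it; the furniture and walls round the work are solid. World frame = base frame: x ahead of the robot, y to its left, z up, the work surface at z = 0. Lengths are in m, angles in rad, forces in N, time in s.
With the tool pointing down it reaches from about 0.375 to 0.975 m from the base axis. Payload 3.8 kg.
Tool frame: the origin (TCP) lies midway between the tips of the shut fingers; the grasp point (between the pads) lies arm.grasp_offset behind it (arm.grasp_offset is the distance from the TCP to the grasp point, in m); z points along the fingers, y is the line along which they close (so a half turn about z gives the same grasp; the last joint's range is limited). The gripper opens to 88 mm and grips with 3 to 60 N. Pads are 18 mm wide; open, the fingers measure 123 mm over their backs; the gripper's body (75 mm by 187 mm) begins 45 mm behind the grasp point.
Start: joints at [-1.355, 0.264, 1.604, -0, 1.274, -0.037], TCP at [0.169, -0.654, 0.239] pointing down, gripper open.
Joint ranges: [-2.63, 2.63], [-0.94, 2.18], [0.31, 2.57], [-1.31, 4.45], [0, 2.66], [-2.55, 2.55]. Speed limits (rad/s): [2.57, 2.57, 3.14, 3.14, 3.14, 3.14].

INTERFACE

Orientations are given as a unit quaternion [w, x, y, z].
In Python, from station import arm gives the robot as it stands. The module is installed in compiled form; this text tells all that it offers.
- The arm moves only by the tool carry_out, never from a script. Its argument "commands" is a list of rows, each an object of numbers: "fingers": the closure, from -1 (fully open) to 1 (shut); "tx", "ty", "tz": the shift along the tool's x, y, z each as a share of 300 mm, from -1 to 1; "roll": the turn about the tool's z as a share of 60 degrees, from -1 to 1. In form: [{"fingers": .., "tx": .., "ty": .., "tz": .., "roll": ..}, ...]. A call has 1 to 12 rows; each row is the pose to reach, as a shift and turn from the pose commanded when the call began, along the tool's axes at that moment; what a row does not reach only later rows make up. A row lasts 1/12 s, in which the tool goes at most 41.7 mm and 7.16 degrees, less where a joint would pass 70% of its speed; a pose out of reach is approached as far as the arm can. A call with a number of a shift or a turn outside -1 to 1 is refused whole. A call with a gripper value outside its range is refused whole. The fingers move at their own pace and stop on an object; "force" is the grip in N (left out, the last holds). Time passes only in rows, so rows that repeat a pose let the fingers close. It gives the time, the measured TCP pose, the force, the opening and the grip force at its end, in the units of the state.
- arm.get_state(): the state, without advancing time (a new reading comes with each control period).
- arm.read_camera(name): name is "side" or "top"; returns a dict with "pixels" (384x512x3 uint8, red, green, blue), "z_map" (384x512 float32, m along the optical axis (not along the pixel's ray), 0 where there is no reading), "camera_matrix" (3x3 intrinsics, pixels), "world_to_cam" (4x4, takes a point from world to camera coordinates). Camera axes: x right, y down, z forward; pixel columns grow to the right and rows downward; lengths in m; the calibration is good to about 2 mm. A picture is of the moment at which its call begins.
- arm.hand_in(): hands the job in; it is judged then, once.
The state is a dict: "t": time; "joints": joint angles; "joint_velocities": joint speeds; "effort": joint torques, N m; "ee_pos": TCP position; "orientation": TCP orientation; "wrist_force": force on the tool from outside, world axes, zero at the start; "moment": the same for the moment, N m; "opening": finger opening in m; "grip_force": force on a finger pad.
Only numpy, scipy, OpenCV 4.12 (cv2) and the standard library are available. Lean on these libraries where they do the work, as an engineer would, in place of code of your own. Each camera call takes 0.05 s, during which the arm holds its last target. There are 200 camera calls.

## Working session

There is one attempt and no reset: what is moved stays moved. The work goes in short steps, Python scripts to look and compute and a tool call to move; the robot and the scene stay as the last step left them, time stands still between calls to the robot, and variables do not carry over. Pictures are saved under pics/ and viewed, at most 10 in all, crops included, and the job is handed in when it is done.

Besides the shell and the picture viewer there is one more tool, called after "Request:" in YAML: its name, and indented under it one key for each argument. carry_out: Moves the arm, as the interface text tells. Shift numbers are shares of 300 mm and turn numbers shares of 60 degrees, none past 1 either way. Its arguments: {"type":"object","properties":{"commands":{"type":"array"},"force":{"type":"number"}},"required":["commands"]}

```bash
mkdir -p pics; cat > h.py <<'E'
import numpy as np,cv2
from station import arm
def cam(n):
    c=arm.read_camera(n);K=np.array(c["camera_matrix"]);T=np.array(c["world_to_cam"]);z=c["z_map"]
    v,u=np.mgrid[:384,:512]
    P=np.stack([(u-K[0,2])/K[0,0]*z,(v-K[1,2])/K[1,1]*z,z],-1)
    W=(P-T[:3,3])@T[:3,:3]; W[z==0]=np.nan
    return c["pixels"],W
def save(n,im): cv2.imwrite("pics/"+n,im[:,:,::-1])
E
python3 - <<'E'
from h import *
for n in("top","side"):
    p,W=cam(n);save(n+"0.png",p);np.savez(n+"0.npz",p=p,W=W)
s=arm.get_state();print(s["ee_pos"],s["orientation"],s["opening"],s["t"],arm.grasp_offset)
E
```

```text
[ 0.16869068 -0.65293753  0.23755298] [-9.83892423e-04  9.92019125e-01  1.26083600e-01 -1.18566079e-04] 0.08771967054556683 0.1 0.0187
```

View pics/top0.png

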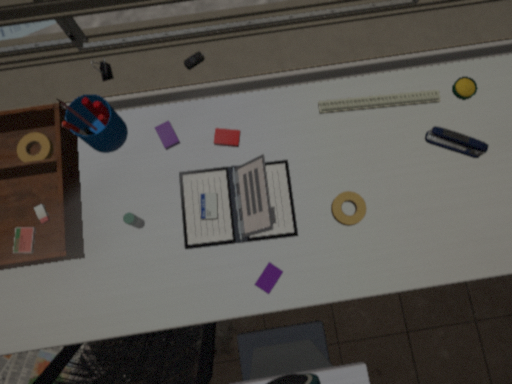

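View pics/side0.png

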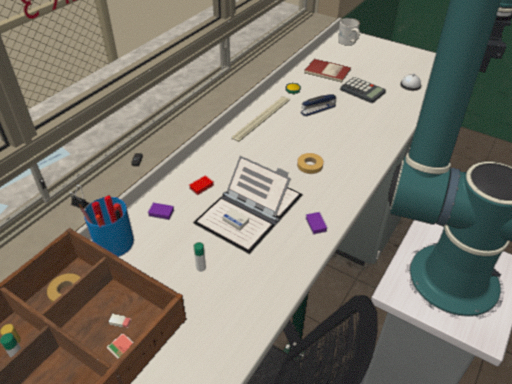

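The top view shows the book at (238,203), with the leaf raised over the right page and its tab at (270,220). There are four box candidates: a white one with a blue label on the left page (208,206), red (228,137), purple (167,135) and purple (268,278). Only the white one fits the description. The glue stick is at (133,219) and the tape roll at (348,208).

```bash
python3 - <<'E'
from h import *
d=np.load("top0.npz");p,W=d["p"],d["W"]
save("crop0.png",cv2.resize(p[150:260,110:310],None,fx=4,fy=4,interpolation=cv2.INTER_CUBIC)[:440,:800])
for n,(u,v) in dict(box=(208,206),glue=(128,217),tapeL=(335,208),tapeR=(362,208),bk_bl=(187,245),bk_tl=(181,173),bk_tr=(289,163),bk_br=(295,235),red=(228,137),pur=(268,278),pageL=(190,220)).items(): print(n,W[v,u].round(4))
c=W[185:225,195:222].reshape(-1,3);m=(c[:,2]>.02)&(c[:,2]<.034)
q=c[m];print(len(q),q.mean(0).round(4));r=cv2.minAreaRect((q[:,:2]*1000).astype(np.float32));print(r)
# book: black/raised outline
R=W[140:265,165:310].reshape(-1,3);b=R[(R[:,2]>.0035)&(R[:,2]<.02)]
print(cv2.minAreaRect((b[:,:2]*1000).astype(np.float32)))
l=R[(R[:,2]>.035)];print(len(l),l[l[:,2].argsort()][-5:])
pc=l-l.mean(0);n=np.linalg.svd(pc,full_matrices=False)[2][2];print("leaf n",n,l.mean(0),l.min(0),l.max(0))
g=W[205:235,115:150].reshape(-1,3);g=g[g[:,2]>.07];print("glue",g.mean(0))
E
```

```text
box [0.5538 0.1413 0.0255]
glue [0.5448 0.3127 0.0851]
tapeL [ 0.5039 -0.1551  0.0192]
tapeR [ 0.4942 -0.2185  0.0182]
bk_bl [0.4726 0.2042 0.0059]
bk_tl [0.6501 0.1986 0.0033]
bk_tr [ 6.353e-01 -6.820e-02 -5.000e-04]
bk_br [ 0.4568 -0.0518  0.0049]
red [0.7184 0.0712 0.02  ]
pur [0.3679 0.0275 0.0208]
pageL [0.5301 0.1897 0.0089]
452 [0.5552 0.1401 0.0267]
((556.1857299804688, 140.29733276367188), (40.275794982910156, 62.86601638793945), 83.88372039794922)
((561.9517822265625, 74.1371078491211), (354.210693359375, 305.7173156738281), 81.1109619140625)
1987 [[ 0.48851546 -0.00306439  0.11742394]
 [ 0.51464138 -0.00298644  0.11764369]
 [ 0.49901918 -0.00475684  0.11797664]
 [ 0.5141051  -0.00502668  0.11884789]
 [ 0.49464022 -0.00401564  0.11890419]]
leaf n [0.02770195 0.78671031 0.61670049] [0.5497516  0.02666468 0.07568693] [ 0.46789178 -0.00620925  0.03502816] [0.63862408 0.06112075 0.11890419]
glue [0.54278126 0.31029995 0.08354137]
```

View pics/crop0.png

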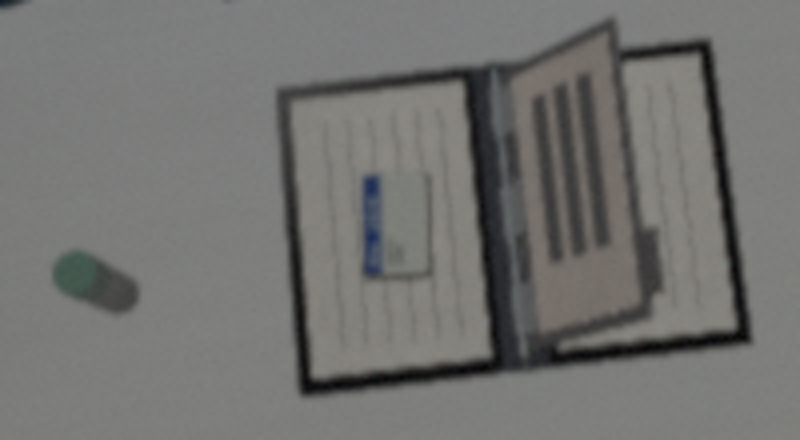

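The white carton at crop (397,225) is the one to push. Its top is at z 0.026 and it measures 40 x 63 mm, which fits. The leaf angle is about 0.9 rad. I'll travel at height while turning the closing line along the spine.

Request:
carry_out:
  commands:
    - {"fingers": 0.3,"tx": 0.93,"ty": -0.97,"tz": 0,"roll": -0.98}
    - {"fingers": 0.3,"tx": 0.93,"ty": -0.97,"tz": 0,"roll": -0.98}
    - {"fingers": 0.3,"tx": 0.93,"ty": -0.97,"tz": 0,"roll": -0.98}
    - {"fingers": 0.3,"tx": 0.93,"ty": -0.97,"tz": 0,"roll": -0.98}
    - {"fingers": 0.3,"tx": 0.93,"ty": -0.97,"tz": 0,"roll": -0.98}
    - {"fingers": 0.3,"tx": 0.93,"ty": -0.97,"tz": 0,"roll": -0.98}
    - {"fingers": 0.3,"tx": 0.93,"ty": -0.97,"tz": 0,"roll": -0.98}
    - {"fingers": 0.3,"tx": 0.93,"ty": -0.97,"tz": 0,"roll": -0.98}
    - {"fingers": 0.3,"tx": 0.93,"ty": -0.97,"tz": 0,"roll": -0.98}
    - {"fingers": 0.3,"tx": 0.93,"ty": -0.97,"tz": 0,"roll": -0.98}
    - {"fingers": 0.3,"tx": 0.93,"ty": -0.97,"tz": 0,"roll": -0.98}
    - {"fingers": 0.3,"tx": 0.93,"ty": -0.97,"tz": 0,"roll": -0.98}

```text
t: 1.1
ee_pos: [0.3665, -0.3007, 0.2384]
orientation: [-0.0, 0.801, 0.598, -0.0]
wrist_force: [0.8, -0.5, -0.2]
opening: 0.0306
grip_force: 0.0
```

```bash
cat >> h.py <<'E'
from scipy.spatial.transform import Rotation as Ro
def go(*ts):
    s=arm.get_state();q=s["orientation"];R=Ro.from_quat([q[1],q[2],q[3],q[0]]).as_matrix()
    print("t",s["t"],"pos",np.round(s["ee_pos"],4),"open",s["opening"],"F",np.round(s["wrist_force"],1),"j6",s["joints"][5])
    print("toolx",R[:,0].round(3),"tooly",R[:,1].round(3),"z",R[:,2].round(3))
    for t in ts: print(t,((np.array(t)-s["ee_pos"])@R/.3).round(3))
E
python3 -c "
from h import *
go((.556,.095,.2))"
```

```text
t 1.1 pos [ 0.3665 -0.3007  0.2384] open 0.030645497856118333 F [ 0.8 -0.5 -0.2] j6 -0.45100087032739644
toolx [ 0.284  0.959 -0.   ] tooly [ 0.959 -0.284 -0.   ] z [-0. -0. -1.]
(0.556, 0.095, 0.2) [1.444 0.231 0.128]
```

Request:
carry_out:
  commands:
    - {"fingers": 0.3,"tx": 0.95,"ty": 0.15,"tz": 0,"roll": -0.22}
    - {"fingers": 0.3,"tx": 0.95,"ty": 0.15,"tz": 0,"roll": -0.22}
    - {"fingers": 0.3,"tx": 0.95,"ty": 0.15,"tz": 0,"roll": -0.22}
    - {"fingers": 0.3,"tx": 0.95,"ty": 0.15,"tz": 0,"roll": -0.22}
    - {"fingers": 0.3,"tx": 0.95,"ty": 0.15,"tz": 0,"roll": -0.22}
    - {"fingers": 0.3,"tx": 0.95,"ty": 0.15,"tz": 0,"roll": -0.22}
    - {"fingers": 0.3,"tx": 0.95,"ty": 0.15,"tz": 0,"roll": -0.22}
    - {"fingers": 0.3,"tx": 0.95,"ty": 0.15,"tz": 0,"roll": -0.22}
    - {"fingers": 0.3,"tx": 0.95,"ty": 0.15,"tz": 0,"roll": -0.22}

```text
t: 1.85
ee_pos: [0.4918, -0.0417, 0.2383]
orientation: [-0.0, 0.728, 0.686, -0.001]
wrist_force: [0.1, 0.5, 0.5]
opening: 0.0307
grip_force: 0.0
```

```bash
python3 -c "
from h import *
go((.556,.1,.2),(.556,.1,.013))"
```

```text
t 1.85 pos [ 0.4918 -0.0417  0.2383] open 0.030735203550537677 F [0.1 0.5 0.5] j6 -0.07570777943922502
toolx [ 0.059  0.998 -0.001] tooly [ 0.998 -0.059 -0.001] z [-0.001 -0.001 -1.   ]
(0.556, 0.1, 0.2) [0.484 0.186 0.127]
(0.556, 0.1, 0.013) [0.485 0.187 0.751]
```

Request:
carry_out:
  commands:
    - {"fingers": 0.3,"tx": 0.25,"ty": 0.1,"tz": 0,"roll": 0}
    - {"fingers": 0.3,"tx": 0.498,"ty": 0.187,"tz": 0.1,"roll": 0}
    - {"fingers": 0.3,"tx": 0.498,"ty": 0.187,"tz": 0.1,"roll": 0}
    - {"fingers": 0.3,"tx": 0.498,"ty": 0.187,"tz": 0.1,"roll": 0}
    - {"fingers": 0.3,"tx": 0.498,"ty": 0.187,"tz": 0.1,"roll": 0}
    - {"fingers": 0.3,"tx": 0.498,"ty": 0.187,"tz": 0.3,"roll": 0}
    - {"fingers": 0.3,"tx": 0.498,"ty": 0.187,"tz": 0.45,"roll": 0}
    - {"fingers": 0.3,"tx": 0.498,"ty": 0.187,"tz": 0.6,"roll": 0}
    - {"fingers": 0.3,"tx": 0.498,"ty": 0.187,"tz": 0.68,"roll": 0}
    - {"fingers": 0.3,"tx": 0.498,"ty": 0.187,"tz": 0.68,"roll": 0}

```text
t: 2.68
ee_pos: [0.55, 0.0997, 0.0273]
orientation: [-0.004, 0.729, 0.684, -0.006]
wrist_force: [-1.8, -0.7, -0.4]
opening: 0.031
grip_force: 0.0
```

```bash
python3 - <<'E'
from h import *
p,W=cam("side");save("s1.png",cv2.resize(p[140:290,150:350],None,fx=4,fy=4,interpolation=cv2.INTER_CUBIC))
go((.556,.104,.013),(.558,.213,.013))
E
```

```text
t 2.7333 pos [0.5511 0.1002 0.029 ] open 0.030567672697138244 F [-0.4 -0.7 -0. ] j6 0.20033933021558203
toolx [ 0.064  0.998 -0.003] tooly [ 0.998 -0.064 -0.012] z [-0.012 -0.002 -1.   ]
(0.556, 0.104, 0.013) [0.014 0.016 0.053]
(0.558, 0.213, 0.013) [ 0.377 -0.     0.052]
```

View pics/s1.png

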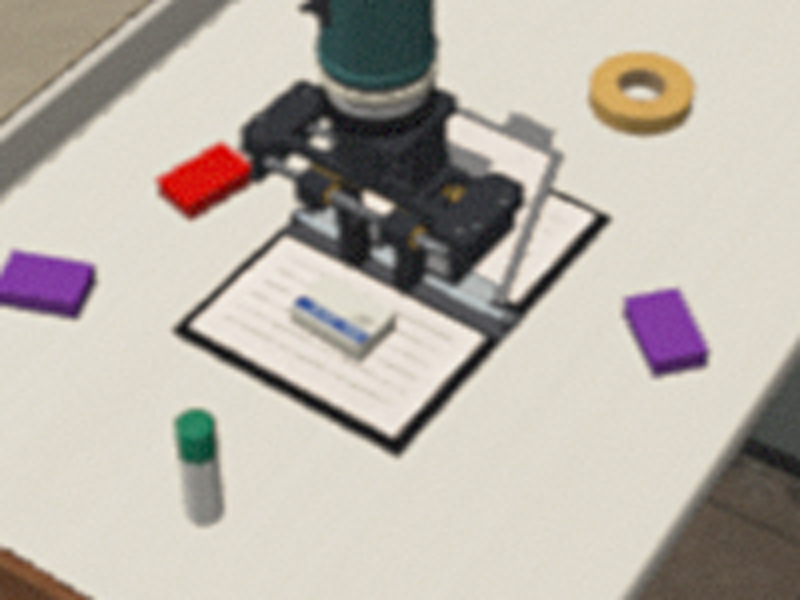

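The fingers stand behind the box at crop (350-410, 240), and the box at (343,320) is untouched. Lowering.

Request:
carry_out:
  commands:
    - {"fingers": 0.3,"tx": 0,"ty": 0,"tz": 0.03,"roll": 0}
    - {"fingers": 0.3,"tx": 0,"ty": 0,"tz": 0.05,"roll": 0}
    - {"fingers": 0.3,"tx": 0,"ty": 0,"tz": 0.07,"roll": 0}
    - {"fingers": 0.3,"tx": 0,"ty": 0,"tz": 0.07,"roll": 0}
    - {"fingers": 0.3,"tx": 0,"ty": 0,"tz": 0.07,"roll": 0}

```text
t: 3.15
ee_pos: [0.5575, 0.1038, 0.0151]
orientation: [0.001, 0.728, 0.685, 0.001]
wrist_force: [0.6, 0.7, -1.2]
opening: 0.0309
grip_force: 0.0
```

```bash
python3 -c "
from h import *
go((.556,.16,.013),(.558,.213,.013))"
```

```text
t 3.15 pos [0.5575 0.1038 0.0151] open 0.030937303280543567 F [ 0.6  0.7 -1.2] j6 0.2014418156810989
toolx [0.061 0.998 0.   ] tooly [ 0.998 -0.061  0.002] z [ 0.002  0.    -1.   ]
(0.556, 0.16, 0.013) [ 0.187 -0.016  0.007]
(0.558, 0.213, 0.013) [ 0.364 -0.021  0.007]
```

Request:
carry_out:
  commands:
    - {"fingers": 0.3,"tx": 0.02,"ty": 0,"tz": 0,"roll": 0}
    - {"fingers": 0.3,"tx": 0.04,"ty": 0,"tz": 0,"roll": 0}
    - {"fingers": 0.3,"tx": 0.06,"ty": 0,"tz": 0,"roll": 0}
    - {"fingers": 0.3,"tx": 0.08,"ty": 0,"tz": 0,"roll": 0}
    - {"fingers": 0.3,"tx": 0.1,"ty": 0,"tz": 0,"roll": 0}
    - {"fingers": 0.3,"tx": 0.12,"ty": 0,"tz": 0,"roll": 0}
    - {"fingers": 0.3,"tx": 0.14,"ty": 0,"tz": 0,"roll": 0}
    - {"fingers": 0.3,"tx": 0.16,"ty": 0,"tz": 0,"roll": 0}
    - {"fingers": 0.3,"tx": 0.18,"ty": 0,"tz": 0,"roll": 0}
    - {"fingers": 0.3,"tx": 0.2,"ty": 0,"tz": 0,"roll": 0}

```text
t: 3.98
ee_pos: [0.5601, 0.1642, 0.0136]
orientation: [-0.0, 0.728, 0.685, -0.0]
wrist_force: [1.0, -0.8, 1.0]
opening: 0.0309
grip_force: 0.3
```

```bash
python3 - <<'E'
from h import *
p,W=cam("side");save("s2.png",cv2.resize(p[140:290,150:350],None,fx=4,fy=4,interpolation=cv2.INTER_CUBIC))
go((.558,.218,.013))
E
```

```text
t 4.0333 pos [0.5602 0.1651 0.0137] open 0.03078051399146347 F [0.2 0.4 0. ] j6 0.3042128826355503
toolx [0.061 0.998 0.001] tooly [ 0.998 -0.061  0.   ] z [ 0.     0.001 -1.   ]
(0.558, 0.218, 0.013) [ 0.175 -0.018  0.003]
```

View pics/s2.png

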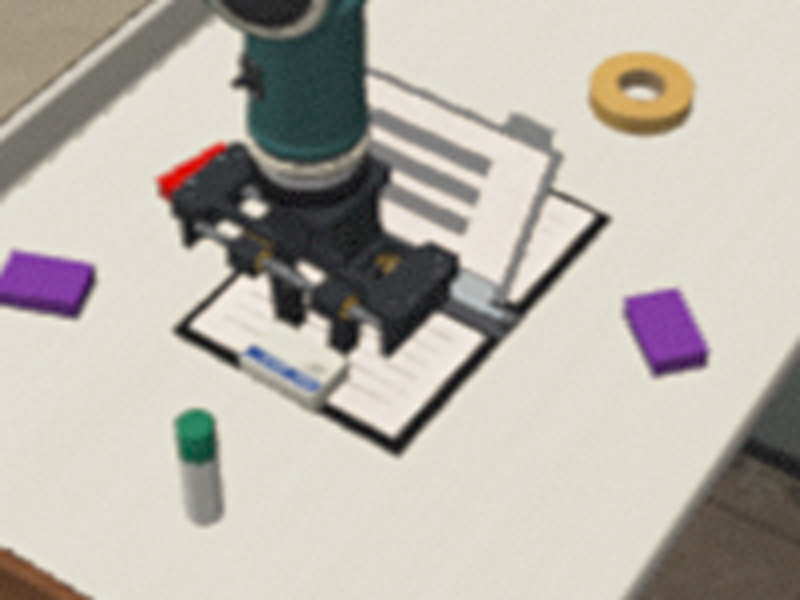

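The box at crop (293,370) has reached the page edge and is still square to the fingers. Continuing the push over the edge.

Request:
carry_out:
  commands:
    - {"fingers": 0.3,"tx": 0.015,"ty": 0,"tz": 0,"roll": 0}
    - {"fingers": 0.3,"tx": 0.03,"ty": 0,"tz": 0,"roll": 0}
    - {"fingers": 0.3,"tx": 0.045,"ty": 0,"tz": 0,"roll": 0}
    - {"fingers": 0.3,"tx": 0.06,"ty": 0,"tz": 0,"roll": 0}
    - {"fingers": 0.3,"tx": 0.075,"ty": 0,"tz": 0.005,"roll": 0}
    - {"fingers": 0.3,"tx": 0.09,"ty": 0,"tz": 0.005,"roll": 0}
    - {"fingers": 0.3,"tx": 0.105,"ty": 0,"tz": 0.005,"roll": 0}
    - {"fingers": 0.3,"tx": 0.12,"ty": 0,"tz": 0.005,"roll": 0}
    - {"fingers": 0.3,"tx": 0.135,"ty": 0,"tz": 0.005,"roll": 0}
    - {"fingers": 0.3,"tx": 0.15,"ty": 0,"tz": 0.005,"roll": 0}
    - {"fingers": 0.3,"tx": 0.16,"ty": 0,"tz": 0.005,"roll": 0}
    - {"fingers": 0.3,"tx": 0.16,"ty": 0,"tz": 0.005,"roll": 0}

```text
t: 5.03
ee_pos: [0.5632, 0.2122, 0.0123]
orientation: [0.0, 0.728, 0.685, 0.0]
wrist_force: [0.6, 0.2, -0.2]
opening: 0.0307
grip_force: 0.0
```

```bash
python3 - <<'E'
from h import *
p,W=cam("side");save("s3.png",cv2.resize(p[140:290,150:350],None,fx=4,fy=4,interpolation=cv2.INTER_CUBIC))
np.savez("s3.npz",p=p,W=W)
go((.558,.2,.2))
p,W=cam("top")
c=W[150:260,150:230].reshape(-1,3);c=c[(c[:,1]>.2)&(c[:,1]<.285)&(abs(c[:,0]-.557)<.06)&(c[:,2]<.04)&(c[:,2]>.009)]
print(len(c)); print(c.mean(0),c.min(0),c.max(0)) if len(c) else 0
E
```

```text
t 5.0833 pos [0.5631 0.2119 0.0123] open 0.031082573879570984 F [ 1.  -0.3  0.4] j6 0.37927527950183515
toolx [0.061 0.998 0.   ] tooly [ 0.998 -0.061  0.   ] z [ 0.  0. -1.]
(0.558, 0.2, 0.2) [-0.041 -0.014 -0.626]
0
```

View pics/s3.png

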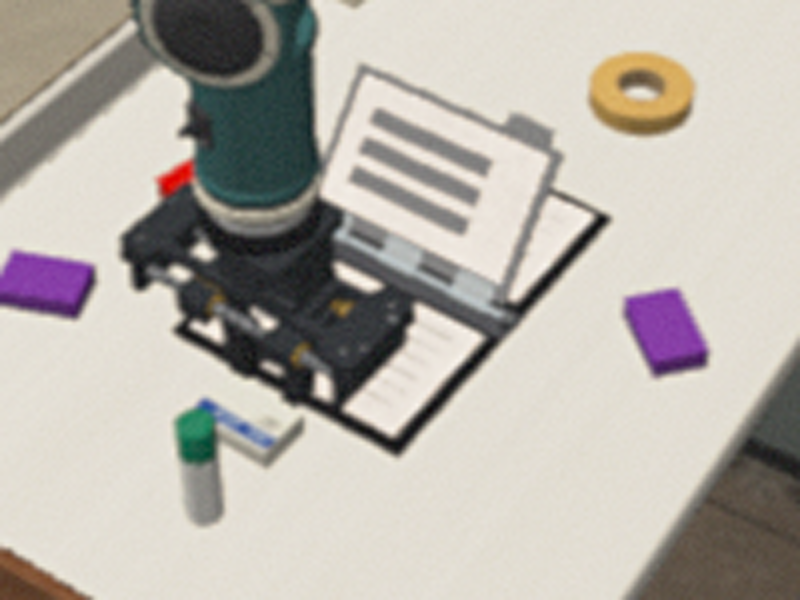

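The box at crop (250,430) appears flat on the counter, clear of the book and the glue stick. I'll check it in depth and retract.

```bash
python3 - <<'E'
from h import *
W=np.load("s3.npz")["W"];c=W.reshape(-1,3)
c=c[(c[:,1]>.205)&(c[:,1]<.29)&(abs(c[:,0]-.557)<.06)&(c[:,2]<.03)]
t=c[c[:,2]>.014];print(len(t),t.mean(0),t.min(0),t.max(0));print(np.linalg.lstsq(np.c_[t[:,:2],np.ones(len(t))],t[:,2],rcond=None)[0])
E
```

```text
326 [0.55853371 0.23943033 0.01810851] [0.52712659 0.2053682  0.01400831] [0.59280314 0.26658752 0.02977791]
[-0.00461728 -0.09496682  0.04342535]
```

Request:
carry_out:
  commands:
    - {"fingers": 0.3,"tx": -0.05,"ty": -0.02,"tz": 0,"roll": 0}
    - {"fingers": 0.3,"tx": -0.1,"ty": -0.02,"tz": -0.14,"roll": 0}
    - {"fingers": 0.3,"tx": -0.1,"ty": -0.02,"tz": -0.28,"roll": 0}
    - {"fingers": 0.3,"tx": -0.1,"ty": -0.02,"tz": -0.42,"roll": 0}
    - {"fingers": 0.3,"tx": -0.15,"ty": -0.02,"tz": -0.56,"roll": 0}
    - {"fingers": 0.3,"tx": -0.28,"ty": -0.02,"tz": -0.65,"roll": 0}
    - {"fingers": 0.3,"tx": -0.41,"ty": -0.02,"tz": -0.65,"roll": 0}
    - {"fingers": 0.3,"tx": -0.54,"ty": -0.02,"tz": -0.65,"roll": 0}
    - {"fingers": 0.3,"tx": -0.67,"ty": -0.02,"tz": -0.65,"roll": 0}
    - {"fingers": 0.3,"tx": -0.8,"ty": -0.02,"tz": -0.65,"roll": 0}
    - {"fingers": 0.3,"tx": -0.95,"ty": -0.02,"tz": -0.65,"roll": 0}
    - {"fingers": 0.3,"tx": -0.95,"ty": -0.02,"tz": -0.65,"roll": 0}

```text
t: 6.13
ee_pos: [0.5388, -0.0787, 0.2075]
orientation: [0.001, 0.73, 0.683, -0.001]
wrist_force: [0.0, -0.4, -0.4]
opening: 0.031
grip_force: 0.0
```

```bash
python3 - <<'E'
from h import *
p,W=cam("top")
c=W.reshape(-1,3);c=c[(c[:,1]>.205)&(c[:,1]<.29)&(abs(c[:,0]-.557)<.06)&(c[:,2]<.04)&(c[:,2]>.012)]
print("box",len(c),c.mean(0),c.min(0),c.max(0))
l=W[140:265,165:310].reshape(-1,3);l=l[(l[:,1]>-.02)&(l[:,1]<.09)&(l[:,2]<.14)&(l[:,2]>.03)];print("leaf",len(l),l.max(0),l.min(0))
go((.555,-.07,.23),(.555,-.07,.095))
E
```

```text
box 445 [0.56008175 0.24200788 0.01789218] [0.52893954 0.22081918 0.01223114] [0.59262648 0.26444744 0.02359773]
leaf 2104 [0.6384652  0.06571344 0.11839166] [ 0.46776258 -0.00624723  0.03002389]
t 6.1833 pos [ 0.539  -0.0766  0.2074] open 0.030881540592452163 F [0.5 0.7 0.5] j6 -0.11877788742187258
toolx [ 0.067  0.998 -0.001] tooly [ 0.998 -0.067  0.   ] z [ 0.    -0.001 -1.   ]
(0.555, -0.07, 0.23) [ 0.025  0.052 -0.075]
(0.555, -0.07, 0.095) [0.026 0.052 0.375]
```

The box is flat: its top is at 17.9 mm and its near edge at y=0.221. Next I'll lower behind the leaf.

Request:
carry_out:
  commands:
    - {"fingers": 0.3,"tx": 0,"ty": 0.05,"tz": 0.1,"roll": 0.03}
    - {"fingers": 0.3,"tx": 0,"ty": 0.05,"tz": 0.2,"roll": 0.03}
    - {"fingers": 0.3,"tx": 0,"ty": 0.05,"tz": 0.3,"roll": 0.03}
    - {"fingers": 0.3,"tx": 0,"ty": 0.05,"tz": 0.37,"roll": 0.03}
    - {"fingers": 0.3,"tx": 0,"ty": 0.05,"tz": 0.37,"roll": 0.03}
    - {"fingers": 0.3,"tx": 0,"ty": 0.05,"tz": 0.37,"roll": 0.03}

```text
t: 6.68
ee_pos: [0.5533, -0.0722, 0.0949]
orientation: [-0.002, 0.739, 0.674, -0.001]
wrist_force: [-0.2, 0.8, -0.4]
opening: 0.031
grip_force: 0.0
```

```bash
python3 -c "
from h import *
go((.555,0,.096),(.555,.0605,.1065),(.555,.0932,.1017))"
```

```text
t 6.6833 pos [ 0.5533 -0.0722  0.0949] open 0.031011887931514992 F [-0.2  0.8 -0.4] j6 -0.08305369108894796
toolx [0.092 0.996 0.001] tooly [ 0.996 -0.092 -0.004] z [-0.004  0.001 -1.   ]
(0.555, 0, 0.096) [ 0.24  -0.016 -0.003]
(0.555, 0.0605, 0.1065) [ 0.441 -0.035 -0.038]
(0.555, 0.0932, 0.1017) [ 0.55  -0.045 -0.022]
```

Request:
carry_out:
  commands:
    - {"fingers": 0.3,"tx": 0.08,"ty": 0,"tz": 0,"roll": -0.05}
    - {"fingers": 0.3,"tx": 0.15,"ty": -0.01,"tz": 0,"roll": -0.05}
    - {"fingers": 0.3,"tx": 0.18,"ty": -0.015,"tz": 0,"roll": -0.05}
    - {"fingers": 0.3,"tx": 0.21,"ty": -0.015,"tz": 0,"roll": -0.05}
    - {"fingers": 0.3,"tx": 0.24,"ty": -0.02,"tz": 0,"roll": -0.05}
    - {"fingers": 0.3,"tx": 0.27,"ty": -0.02,"tz": -0.01,"roll": -0.05}
    - {"fingers": 0.3,"tx": 0.3,"ty": -0.025,"tz": -0.02,"roll": -0.05}
    - {"fingers": 0.3,"tx": 0.33,"ty": -0.025,"tz": -0.03,"roll": -0.05}
    - {"fingers": 0.3,"tx": 0.36,"ty": -0.03,"tz": -0.035,"roll": -0.05}
    - {"fingers": 0.3,"tx": 0.39,"ty": -0.03,"tz": -0.038,"roll": -0.05}
    - {"fingers": 0.3,"tx": 0.42,"ty": -0.035,"tz": -0.038,"roll": -0.05}
    - {"fingers": 0.3,"tx": 0.44,"ty": -0.035,"tz": -0.038,"roll": -0.05}

```text
t: 7.68
ee_pos: [0.556, 0.0601, 0.1074]
orientation: [-0.0, 0.721, 0.693, -0.0]
wrist_force: [-0.1, -1.1, 0.9]
opening: 0.0307
grip_force: 0.5
```

```bash
python3 - <<'E'
from h import *
p,W=cam("side");save("s4.png",cv2.resize(p[120:290,140:350],None,fx=3.5,fy=3.5,interpolation=cv2.INTER_CUBIC))
go((.555,.0932,.1017),(.555,.1222,.0859),(.555,.144,.0612),(.555,.1542,.0385),(.555,.1575,.0223),(.555,.158,.014))
E
```

```text
t 7.7333 pos [0.556  0.0608 0.1073] open 0.030847860569497045 F [-0.2  0.2  0.7] j6 0.10287843296488594
toolx [0.04  0.999 0.001] tooly [ 0.999 -0.04  -0.001] z [-0.001  0.001 -1.   ]
(0.555, 0.0932, 0.1017) [ 0.108 -0.008  0.019]
(0.555, 0.1222, 0.0859) [ 0.204 -0.011  0.072]
(0.555, 0.144, 0.0612) [ 0.277 -0.014  0.154]
(0.555, 0.1542, 0.0385) [ 0.311 -0.016  0.23 ]
(0.555, 0.1575, 0.0223) [ 0.322 -0.016  0.284]
(0.555, 0.158, 0.014) [ 0.323 -0.016  0.311]
```

View pics/s4.png

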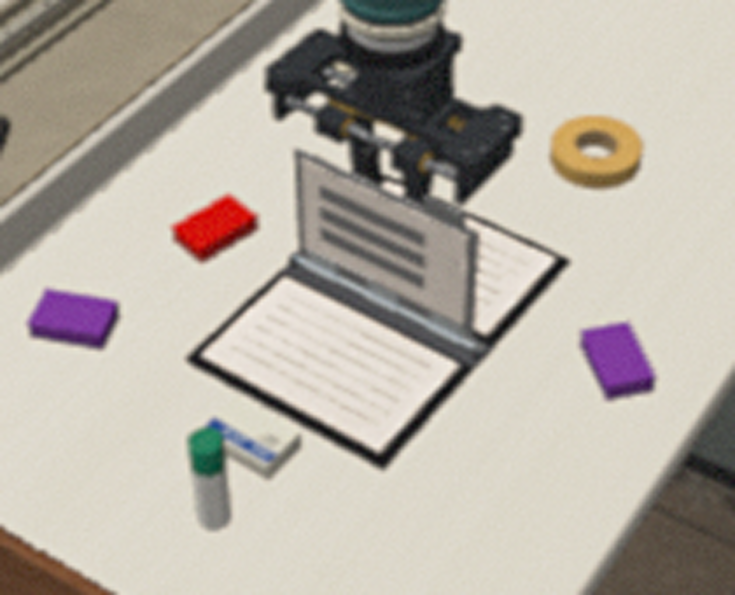

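The leaf stands upright at (385,240), with both fingers behind it. Continuing along the arc.

Request:
carry_out:
  commands:
    - {"fingers": 0.3,"tx": 0.03,"ty": 0,"tz": 0.002,"roll": 0}
    - {"fingers": 0.3,"tx": 0.06,"ty": 0,"tz": 0.005,"roll": 0}
    - {"fingers": 0.3,"tx": 0.085,"ty": 0,"tz": 0.012,"roll": 0}
    - {"fingers": 0.3,"tx": 0.11,"ty": 0,"tz": 0.02,"roll": 0}
    - {"fingers": 0.3,"tx": 0.135,"ty": 0,"tz": 0.031,"roll": 0}
    - {"fingers": 0.3,"tx": 0.16,"ty": 0,"tz": 0.043,"roll": 0}
    - {"fingers": 0.3,"tx": 0.182,"ty": 0,"tz": 0.056,"roll": 0}
    - {"fingers": 0.3,"tx": 0.204,"ty": 0,"tz": 0.072,"roll": 0}
    - {"fingers": 0.3,"tx": 0.225,"ty": 0,"tz": 0.091,"roll": 0}
    - {"fingers": 0.3,"tx": 0.244,"ty": 0,"tz": 0.111,"roll": 0}
    - {"fingers": 0.3,"tx": 0.262,"ty": 0,"tz": 0.132,"roll": 0}
    - {"fingers": 0.3,"tx": 0.277,"ty": 0,"tz": 0.154,"roll": 0}

```text
t: 8.73
ee_pos: [0.5597, 0.1425, 0.0607]
orientation: [-0.0, 0.721, 0.693, 0.0]
wrist_force: [0.2, 0.5, 1.0]
opening: 0.0308
grip_force: 0.4
```

```bash
python3 - <<'E'
from h import *
go((.555,.1542,.0385),(.555,.1575,.0223),(.555,.158,.014))
E
```

```text
t 8.7333 pos [0.5597 0.1425 0.0607] open 0.030836966872962463 F [0.2 0.5 1. ] j6 0.24646773564180507
toolx [0.04  0.999 0.   ] tooly [ 0.999 -0.04   0.   ] z [ 0.  0. -1.]
(0.555, 0.1542, 0.0385) [ 0.038 -0.017  0.074]
(0.555, 0.1575, 0.0223) [ 0.049 -0.018  0.128]
(0.555, 0.158, 0.014) [ 0.051 -0.018  0.156]
```

Request:
carry_out:
  commands:
    - {"fingers": 0.3,"tx": 0.015,"ty": 0,"tz": 0.025,"roll": 0}
    - {"fingers": 0.3,"tx": 0.028,"ty": 0,"tz": 0.05,"roll": 0}
    - {"fingers": 0.3,"tx": 0.038,"ty": 0,"tz": 0.075,"roll": 0}
    - {"fingers": 0.3,"tx": 0.045,"ty": 0,"tz": 0.1,"roll": 0}
    - {"fingers": 0.3,"tx": 0.049,"ty": 0,"tz": 0.125,"roll": 0}
    - {"fingers": 0.3,"tx": 0.05,"ty": 0,"tz": 0.14,"roll": 0}
    - {"fingers": 0.3,"tx": 0.05,"ty": 0,"tz": 0.15,"roll": 0}
    - {"fingers": 0.3,"tx": 0.05,"ty": 0,"tz": 0.156,"roll": 0}
    - {"fingers": 0.3,"tx": 0.05,"ty": 0,"tz": 0.156,"roll": 0}

```text
t: 9.48
ee_pos: [0.5602, 0.1568, 0.0146]
orientation: [-0.0, 0.721, 0.693, -0.0]
wrist_force: [0.1, 0.6, 0.3]
opening: 0.0309
grip_force: 0.0
```

```bash
python3 - <<'E'
from h import *
go((.555,.158,.012))
E
```

```text
t 9.4833 pos [0.5602 0.1568 0.0146] open 0.0308736476843878 F [0.1 0.6 0.3] j6 0.2705934631420828
toolx [ 0.041  0.999 -0.   ] tooly [ 0.999 -0.041 -0.   ] z [-0. -0. -1.]
(0.555, 0.158, 0.012) [ 0.003 -0.018  0.009]
```

Request:
carry_out:
  commands:
    - {"fingers": 0.3,"tx": 0,"ty": 0,"tz": 0.004,"roll": 0}
    - {"fingers": 0.3,"tx": 0,"ty": 0,"tz": 0.008,"roll": 0}
    - {"fingers": 0.3,"tx": 0,"ty": 0,"tz": 0.01,"roll": 0}
    - {"fingers": 0.3,"tx": 0,"ty": 0,"tz": 0.01,"roll": 0}

```text
t: 9.82
ee_pos: [0.5607, 0.1569, 0.0142]
orientation: [0.0, 0.721, 0.693, 0.0]
wrist_force: [-6.4, -2.1, 16.1]
opening: 0.0308
grip_force: 8.2
```

It is pressing at 16 N with the tip at 14 mm, which is the flat leaf's top surface. Lifting clear and checking.

Request:
carry_out:
  commands:
    - {"fingers": 0.3,"tx": 0,"ty": 0,"tz": -0.03,"roll": 0}
    - {"fingers": 0.3,"tx": 0,"ty": 0,"tz": -0.13,"roll": 0}
    - {"fingers": 0.3,"tx": 0,"ty": 0,"tz": -0.26,"roll": 0}
    - {"fingers": 0.3,"tx": 0,"ty": 0,"tz": -0.4,"roll": 0}
    - {"fingers": 0.3,"tx": -0.13,"ty": 0,"tz": -0.54,"roll": 0}
    - {"fingers": 0.3,"tx": -0.26,"ty": 0,"tz": -0.65,"roll": 0}
    - {"fingers": 0.3,"tx": -0.4,"ty": 0,"tz": -0.65,"roll": 0}
    - {"fingers": 0.3,"tx": -0.54,"ty": 0,"tz": -0.65,"roll": 0}
    - {"fingers": 0.3,"tx": -0.68,"ty": 0,"tz": -0.65,"roll": 0}
    - {"fingers": 0.3,"tx": -0.82,"ty": 0,"tz": -0.65,"roll": 0}
    - {"fingers": 0.3,"tx": -0.9,"ty": 0,"tz": -0.65,"roll": 0}
    - {"fingers": 0.3,"tx": -0.9,"ty": 0,"tz": -0.65,"roll": 0}

```text
t: 10.82
ee_pos: [0.5491, -0.1191, 0.2073]
orientation: [0.002, 0.723, 0.691, -0.001]
wrist_force: [0.1, 0.1, -0.6]
opening: 0.0313
grip_force: 0.0
```

```bash
python3 - <<'E'
from h import *
p,W=cam("side");save("s5.png",cv2.resize(p[120:290,140:350],None,fx=3.5,fy=3.5,interpolation=cv2.INTER_CUBIC))
p,W=cam("top");c=W.reshape(-1,3)
for y0 in np.arange(.08,.28,.01):
    k=c[(abs(c[:,1]-y0-.005)<.005)&(abs(c[:,0]-.56)<.025)];print(round(y0,2),np.nanmedian(k[:,2]).round(4),end="; ")
go()
E
```

```text
0.08 0.0133; 0.09 0.0134; 0.1 0.0145; 0.11 0.0143; 0.12 0.0139; 0.13 0.0141; 0.14 0.014; 0.15 0.0139; 0.16 0.0139; 0.17 0.0136; 0.18 0.0134; 0.19 0.0095; 0.2 0.0051; 0.21 -0.0004; 0.22 0.016; 0.23 0.0179; 0.24 0.0183; 0.25 0.0179; 0.26 0.0027; 0.27 -0.0004; t 10.9167 pos [ 0.5492 -0.1148  0.2068] open 0.030813048485053746 F [-0.4  0.2 -0.6] j6 -0.2060150386951511
toolx [0.045 0.999 0.   ] tooly [ 0.999 -0.045  0.001] z [ 0.001  0.    -1.   ]
```

View pics/s5.png

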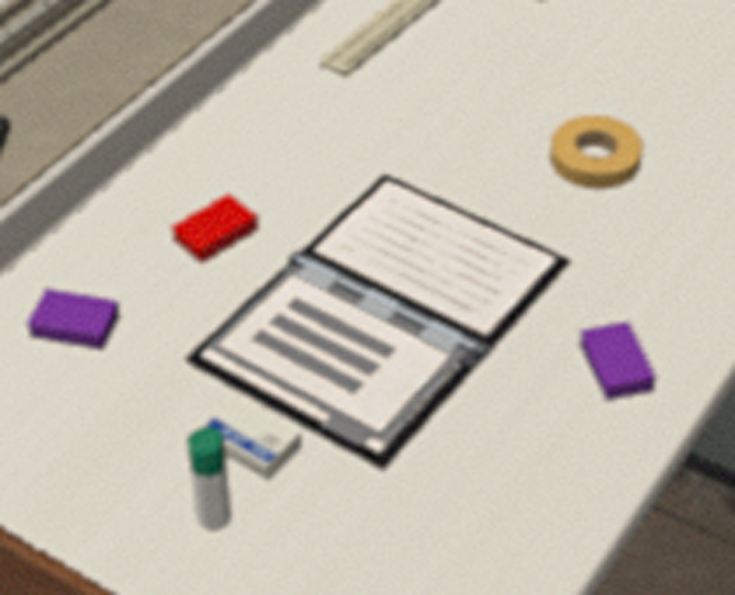

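The leaf lies flat on the left page at (320,345), about 14 mm high all the way across. The box at (255,445) is flat on the counter, with its top at 18 mm. The glue stick and tape roll haven't moved, and the arm is clear.

```bash
python3 -c "
from station import arm
print(arm.hand_in())"
```

```text
the job is handed in; nothing more can be done
None
```

I handed the job in after about 11 s of robot time (no verdict was returned): the last pictures show the staple box flat on the bare counter, the leaf flat on the left page, and the glue stick and tape roll where they were.

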